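# Seat a snap-in cover with the seating tool

### The arm

A 6-joint arm with a two-finger parallel gripper is mounted at the origin on a cart in front of the work surface, level with it; the furniture and walls round the work are solid. World frame = base frame: x ahead of the robot, y to its left, z up, the work surface at z = 0. Lengths are in mm, angles in degrees, forces in N, time in s.
With the tool pointing down it reaches from about 400 to 825 mm from the base axis. Payload 7 kg.
Tool frame: the origin (TCP) lies at the very end of the fingers, on their centre line; the grasp point (between the pads) lies 19 mm behind it (manip.hold_point_z is the distance from the TCP to the grasp point, in mm); z points along the fingers, y is the line along which they close (so a half turn about z gives the same grasp; the last joint's range is limited). The gripper opens to 85 mm and grips with 20 to 120 N. Pads are 22 mm wide; open, the fingers measure 114 mm over their backs; the gripper's body (76 mm by 85 mm) begins 54 mm behind the grasp point. The pads swing forward as they close: fully open they stand 13 mm farther back than shut.
Start: joints at [91.794, 20.546, 0.682, 0, -70.136, -16.507], TCP at [171.451, 652.84, 231.302] pointing down, gripper open.
Joint ranges: [-176.03, 176.03], [-82.01, 121.73], [-58.28, 71.71], [-173.87, 95.51], [-174.79, -0.11], [-173.66, 173.66]. Speed limits (degrees/s): [136.94, 136.94, 172.46, 180, 180, 180].

### API

Orientations are given as a 3x3 rotation matrix whose columns are the frame's x, y, z axes.
In Python, from bench import manip, gripper_open, close, monitor, viewer, ticket gives the robot as it stands. The module is installed in compiled form; this text tells all that it offers. Calls block until the motion is done:
- manip.goto(position, orientation): joint-space move of the TCP to a pose.
- manip.move_linear(position, velocity=150, frame=None): straight line of the TCP; frame=None keeps the orientation; velocity is the mean speed in mm/s.
- manip.move_joints(angles): joint-space move.
- gripper_open() and close(grasp_force=None): open the fingers fully, or close them until they stop; grasp_force is the grip in N (None keeps the last).
- manip.pause(seconds).
- manip.ik(position, orientation): joint angles nearest the present ones, or None.
- monitor.observe(): the state.
- viewer.capture(name): name is "scene" or "top" or "wrist"; returns (picture, depth): 420x560x3 uint8, blue, green, red; 420x560 float32, mm along the optical axis (not along the pixel's ray), 0 where there is no reading.
- viewer.camera_params(name): a dict with "K" (3x3 intrinsics, pixels), "k1" (the pictures are not rectified: a ray, as slopes to the right and down, at radius r is drawn at 1 + k1 r^2 times it, then the intrinsics apply), "rvec" (rotation vector, rad) and "tvec" (3), from world to camera coordinates, as OpenCV has them. Camera axes: x right, y down, z forward; pixel columns grow to the right and rows downward; lengths in mm; the calibration is good to about 2 mm. A picture is of the moment at which its call begins: read the wrist's pose just before it. camera_params takes no time and is no camera call; for the wrist camera it gives the pose at the moment of the call.
A pose or a line that the arm cannot do raises manip.IKError and nothing moves.
- ticket.job_done(): hands the job in; it is judged then, once.
The state is a dict: "time": time; "q": joint angles; "joint_vel": joint speeds; "joint_torque": joint torques, N m; "tcp_pos": TCP position; "eef_rot": TCP orientation; "contact_force": force on the tool from outside, world axes, zero at the start; "torque": the same for the moment, N m; "grip_width": opening from 0.0 (shut) to 1.0 (fully open); "finger_force": force on a finger pad.
Only numpy, scipy, OpenCV 4.12 (cv2) and the standard library are available. Lean on these libraries where they do the work, as an engineer would, in place of code of your own. Each camera call takes 0.05 s, during which the arm holds its last target. There are 200 camera calls.

### The job

One of the two grey housings still has its round black cover standing proud. Take the seating tool by its handle, press its flat foot squarely onto the middle of that cover until the cover clicks fully home, flush with the rim, and then stand the tool upright on the bench again. Press with the tool only, never with the gripper itself, keep the gripper off both housings, and leave both housings where they stand.

Things in the scene. Friction and masses are not known exactly. Their poses are not given: they have to be found in the camera images.
- seating_tool: The seating tool, loose, standing upright on the bench: round white foot of 54 mm diameter and flat underside, thin steel stem, black round handle of 30 mm diameter; 140 mm tall in all, 0.25 kg. Origin: centre of the foot's underside; z runs up the stem. The handle is straight from 76 to 128 mm above the origin, with a 36 mm knob end above that.
- tool_foot (a point): Centre of the underside of the seating tool's foot, the face that presses (same point as the tool's origin).
- tool_grip (a point): Point on the tool's axis in the middle of the handle, 103 mm above the underside of the foot: the place to grip. Gripped there from above, the fingertips stay higher than the housings.
- housing_1: The housing whose cover stands proud: loose grey box, 90 x 90 mm, 55 mm high, 0.9 kg, with a round aluminium collar on top (84 mm outside, 74 mm inside) whose rim is 71 mm above the bench; a black plugged cable entry stands 14 mm out of its +x side. Origin: centre of the underside, z up. It may stand anywhere in the row with housing_2 and the tool.
- housing_2: The second, identical box; its cover is already fully home at the start. Origin: centre of the underside, z up.
- cover_1 (a joint): Travel of the cover in housing_1, in m: 0 = standing proud by 12 mm (start), 0.012 = fully home, flush with the rim. It is a sprung snap fit: about 10 N starts it, the resistance falls to nothing as it goes down, and from about 6.5 mm of travel it snaps home by itself and stays. Let go early it springs back up, or hangs half-way if left at 4 to 6 mm.
- cover_1_top (a point): Centre of the flat top of the cover in housing_1 (black disc, 71 mm diameter): 83 mm above the bench while proud, 71 mm when home. The top carries a thin grey ring line, 54 mm across, as large as the tool's foot.
- cover_2 (a joint): Travel of the cover in housing_2, in m: 0.012 (home) at the start; same snap.
- cover_2_top (a point): Centre of the flat top of the cover in housing_2: 71 mm above the bench.
Not all that is in view belongs to the job. Of the things like the seating_tool, leave any that is orange or turquoise; of the rest the smaller one is meant.

How it is judged:
By the outcome, as a careful person would: the job done as asked, in the order asked, and still so for the second after the job is handed in, with the robot touching nothing.
It also fails if it takes over 48 s, if anything falls off the work surface, if the arm or the gripper's body presses on something with over 40 N, if the wrist force passes 120 N, or if a joint passes its speed limit or range.

## Working session

There is one attempt and no reset: what is moved stays moved. The work goes in short steps, each a Python script; the robot and the scene stay as the last script left them, time stands still between calls to the robot, and variables do not carry over. Pictures are saved under pics/ and viewed, at most 10 in all, crops included, and the job is handed in when it is done.

```bash
mkdir -p pics
cat > h.py <<'E'
import numpy as np, cv2
from bench import manip, gripper_open, close, monitor, viewer, ticket
def P(name):
    p=viewer.camera_params(name); K=np.array(p["K"],float); R=cv2.Rodrigues(np.array(p["rvec"],float))[0]; t=np.array(p["tvec"],float).ravel()
    return K,float(p["k1"]),R,t
def slopes(uv,cam):
    K,k1=cam[:2]; uv=np.atleast_2d(np.array(uv,float))
    return cv2.undistortPoints(uv.reshape(-1,1,2),K,np.array([k1,0,0,0,0.])).reshape(-1,2)
def ray_plane(uv,z,cam):
    K,k1,R,t=cam; s=slopes(uv,cam); d=np.c_[s,np.ones(len(s))]@R; c=-R.T@t
    return c+d*((z-c[2])/d[:,2])[:,None]
def cloud(depth,cam):
    K,k1,R,t=cam; h,w=depth.shape; v,u=np.mgrid[:h,:w]
    s=slopes(np.c_[u.ravel(),v.ravel()],cam); d=depth.ravel()[:,None]
    return ((np.c_[s,np.ones(len(s))]*d-t)@R).reshape(h,w,3)
E
python3 - <<'E'
from h import *
for n in("scene","top"):
    im,d=viewer.capture(n); c=P(n); np.savez(n+".npz",im=im,d=d,X=cloud(d,c)); cv2.imwrite(f"pics/{n}0.png",im)
    print(n,c[0].round(0).tolist(),c[1],(-c[2].T@c[3]).round())
print(monitor.observe())
E
```

```text
scene [[508.0, 0.0, 286.0], [0.0, 508.0, 207.0], [0.0, 0.0, 1.0]] -0.05886208331108915 [  16. -551.  585.]
top [[432.0, 0.0, 279.0], [0.0, 432.0, 209.0], [0.0, 0.0, 1.0]] -0.11296748748224224 [515. 223. 926.]
{'time': 0.1, 'q': array([ 9.17937784e+01,  2.05879137e+01,  6.38329969e-01, -1.97859103e-02,
       -7.01370370e+01, -1.65092969e+01]), 'joint_vel': array([ 0.02979332, -0.11352412,  0.13518917,  0.00966522,  0.00472689,
        0.04530004]), 'joint_torque': array([ 4.59914952e-05, -5.84759510e+01,  2.94107652e+01,  6.95436805e+00,
       -3.17818107e-03,  7.53385279e-06]), 'tcp_pos': array([171.34032134, 652.42608506, 230.43909796]), 'eef_rot': array([[ 9.67169130e-01, -2.54133425e-01, -2.77303162e-04],
       [-2.54133549e-01, -9.67167940e-01, -1.52122277e-03],
       [ 1.18394824e-04,  1.54175173e-03, -9.99998804e-01]]), 'contact_force': array([-0.06049136, -0.35111707,  0.46080212]), 'torque': array([-0.04662828, -0.01431511,  0.00356032]), 'finger_force': 0.0, 'grip_width': 0.9975982900845916}
```

View pics/scene0.png

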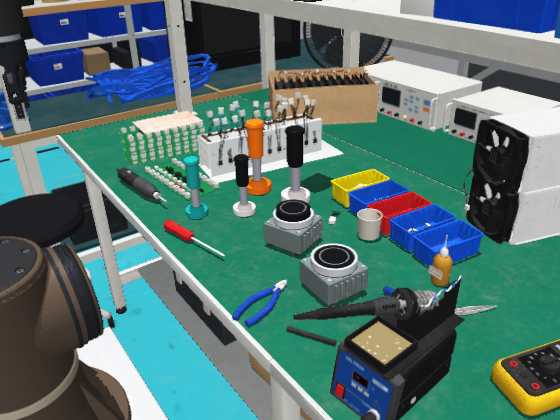

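View pics/top0.png

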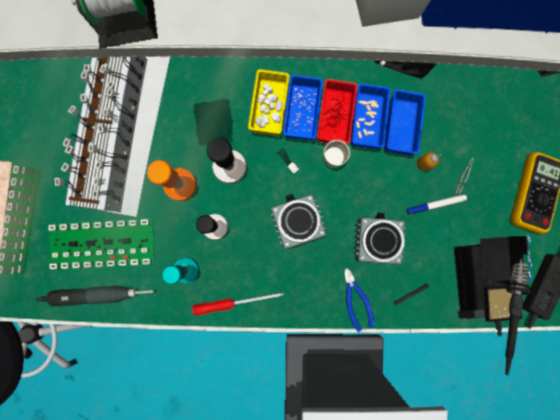

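In the scene picture there are four tools: orange (256,155), turquoise (193,185), large black/white (296,160) and small black/white (242,185). The first two are excluded by colour, so the small one is meant, at (210,226) in top. The proud cover looks like the housing at scene (294,222), top (299,220). The other housing is at scene (334,270), top (381,240).

Run:
```python
from h import *
z=np.load("top.npz"); im,X=z["im"],z["X"]; c=P("top")
def blob(n,u,v,r,lo,hi):
    m=np.zeros(im.shape[:2],bool); m[v-r:v+r,u-r:u+r]=1
    m&=(X[...,2]>lo)&(X[...,2]<hi); p=X[m]
    if len(p)<5: return print(n,'few',len(p))
    (cx,cy),rr=cv2.minEnclosingCircle(p[:,:2].astype(np.float32)); print(n,len(p),np.median(p,0).round(1),'circ',round(cx,1),round(cy,1),round(rr,1), 'zmax',p[:,2].max().round(1))
blob('small knob',208,226,24,125,160); blob('small foot',214,227,24,5,25); blob('large knob',220,150,30,125,230)
blob('H1 cover',299,220,35,76,95); blob('H1 box',299,220,40,40,62); blob('H1 rim',299,220,40,64,75); blob('H2 rim',381,240,40,64,75);blob('H2 hi',381,240,40,76,95)
for n,u,v in(('H1',299,220),('H2',381,240)): print(n,np.median(X[v-4:v+5,u-4:u+5].reshape(-1,3),0).round(1))
hsv=cv2.cvtColor(im,cv2.COLOR_BGR2HSV)
# grey box rect angle
for n,u,v in(('H1',299,220),('H2',381,240)):
    m=np.zeros(im.shape[:2],np.uint8); m[v-36:v+36,u-36:u+36]=1; m&=((X[...,2]>45)&(X[...,2]<62)).astype(np.uint8)
    print(n,cv2.minAreaRect(X[m>0][:,:2].astype(np.float32)))
crop=np.hstack([cv2.resize(im[170:270,150:290],(400,286),interpolation=2),cv2.resize(im[170:270,260:400],(400,286),interpolation=2)])
s=np.load("scene.npz")["im"]; crop=np.vstack([crop,cv2.resize(s[110:220,180:390],(800,314),interpolation=2)[:,:800]])
cv2.imwrite("pics/crop.png",crop[:600])
```

```text
small knob 286 [542.8 353.2 138.6] circ 543.0 354.0 17.5 zmax 142.3
small foot 298 [539.3 343.5  16.7] circ 542.6 353.7 26.9 zmax 24.3
large knob 602 [669.6 324.3 183.2] circ 672.9 326.5 23.3 zmax 187.8
H1 cover 993 [555.5 178.8  82.1] circ 555.5 179.2 35.7 zmax 87.8
H1 box 645 [549.7 191.   53.4] circ 555.7 178.1 61.5 zmax 61.3
H1 rim 312 [551.5 178.7  69.7] circ 555.6 178.1 41.9 zmax 74.8
H2 rim 1325 [517.8  10.   69.9] circ 518.1 9.3 42.2 zmax 74.5
H2 hi few 0
H1 [555.9 178.9  82.1]
H2 [519.3  13.7  70. ]
H1 ((555.2047119140625, 178.77647399902344), (90.27430725097656, 95.6226806640625), 19.622730255126953)
H2 ((518.1514282226562, 9.897762298583984), (98.4393310546875, 90.5352554321289), 86.44480895996094)
```

View pics/crop.png

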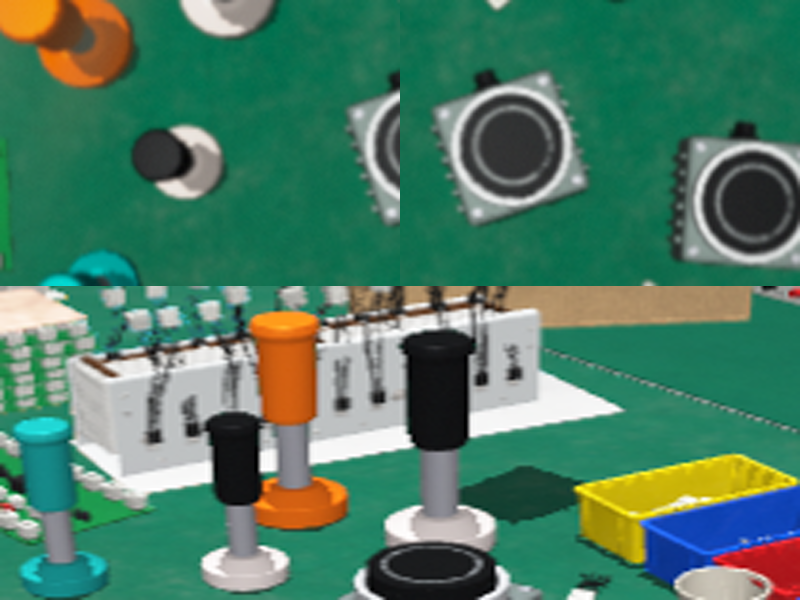

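All sizes and heights match: small tool 140 mm tall with a 27 mm foot radius at (542.8, 353.8). The proud cover is at (555.4, 178.8), z 82, and the other cover is at 70, so it is home. Grasping next.

Run:
```python
from h import *
R=np.array([[1,0,0],[0,-1,0],[0,0,-1.]])
manip.goto([542.8,353.8,235],R)
o=monitor.observe(); print(o["time"],o["tcp_pos"])
manip.move_linear([542.8,353.8,84],120)
o=monitor.observe(); print(o["tcp_pos"],o["contact_force"])
close(80); o=monitor.observe(); print(o["time"],o["tcp_pos"],o["contact_force"],o["grip_width"],o["finger_force"])
manip.move_linear([542.8,353.8,204],100)
o=monitor.observe(); print(o["time"],o["tcp_pos"],o["contact_force"],o["grip_width"],o["finger_force"])
for n in("scene","top"):
    im,d=viewer.capture(n); c=P(n); np.savez(n+"1.npz",im=im,d=d,X=cloud(d,c)); cv2.imwrite(f"pics/{n}1.png",im)
```

```text
1.8417 [542.38959416 354.5741503  234.98501511]
[543.20305984 354.19578205  84.83298253] [ 0.26603644 -0.18484446 -0.24990832]
3.8083 [542.97274954 353.64962045  84.37340608] [ 0.15638702 -1.77426603  3.87314096] 0.3322093685589272 74.63812597947253
5.1583 [542.450473   353.54204746 203.10306936] [-0.28861922  0.17446274 -2.00041847] 0.3334064224690652 74.76947479022783
```

View pics/scene1.png

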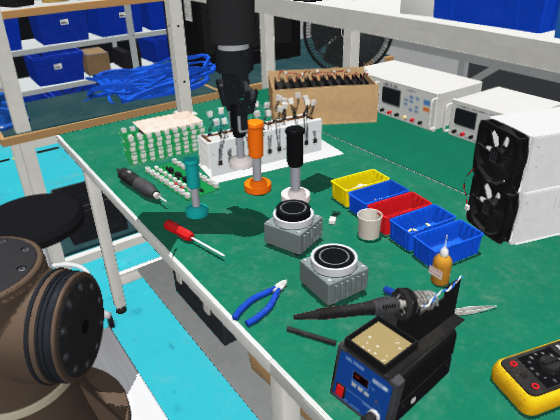

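The tool is held and upright, foot at (240,160), and grip width agrees with a 30 mm handle. I'll carry it over the cover and check the foot against it.

Run:
```python
from h import *
manip.move_linear([555.4,178.8,204],120); manip.pause(.3)
o=monitor.observe(); print(o["time"],o["tcp_pos"],o["contact_force"],o["eef_rot"][:,2]); t=o["tcp_pos"]; fz=t[2]-84
im,d=viewer.capture("scene"); c=P("scene"); X=cloud(d,c); cv2.imwrite("pics/s2.png",im)
hsv=cv2.cvtColor(im,cv2.COLOR_BGR2HSV)
near=(abs(X[...,0]-t[0])<45)&(abs(X[...,1]-t[1])<45)
m=near&(X[...,2]>fz-4)&(X[...,2]<fz+25)&(hsv[...,1]<60)
p=X[m]; (cx,cy),r=cv2.minEnclosingCircle(p[:,:2].astype(np.float32))
a=p[(p[:,2]<fz+14)]; # side wall: fit circle of r=27
from scipy.optimize import least_squares
f=least_squares(lambda q:np.hypot(a[:,0]-q[0],a[:,1]-q[1])-27,[t[0],t[1]],loss='soft_l1')
print('foot',len(p),cx,cy,r,'zmin',p[:,2].min(),p[:,2].max(),'wall fit',len(a),f.x,np.abs(f.fun).mean())
m=near&(X[...,2]>78)&(X[...,2]<90); p=X[m]
print('cover',len(p),cv2.minEnclosingCircle(p[:,:2].astype(np.float32)),np.median(p[:,2]))
# stem verticality
m=near&(X[...,2]>fz+25)&(X[...,2]<fz+70); p=X[m]
for lo in range(25,70,9):
    q=p[(p[:,2]>fz+lo)&(p[:,2]<fz+lo+9)]; 
    if len(q): print(lo,len(q),q.mean(0).round(1))
cv2.imwrite("pics/s2c.png",cv2.resize(im[100:270,210:390],(720,600)[:2],interpolation=2) if 0 else cv2.resize(im[90:270,210:390],(600,600),interpolation=2))
```

```text
7.1667 [555.37338379 179.07152739 203.94328022] [ 0.01095174 -0.37035291 -1.80058459] [-4.20455655e-05 -4.38903255e-05 -9.99999998e-01]
foot 379 553.8618774414062 176.04913330078125 26.382240295410156 zmin 121.08590547271025 144.06043313153967 wall fit 154 [556.65377405 180.45315068] 1.045408209271322
cover 532 ((554.4222412109375, 178.6123046875), 37.44607162475586) 84.37995014053719
25 38 [553.1 173.9 149.2]
34 41 [552.7 174.9 158.2]
43 43 [552.4 175.  167.4]
52 39 [551.4 174.7 176.7]
61 35 [551.3 174.7 185.5]
```

View pics/s2c.png

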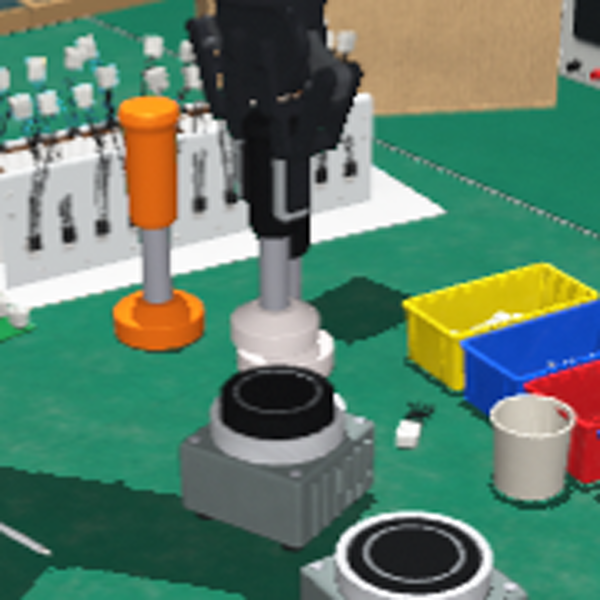

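The foot sits centred over the cover to about 2 mm, upright. Pressing in small steps with the force watched.

Run:
```python
from h import *
x,y=555.4,178.8
manip.move_linear([x,y,171],60)
im,d=viewer.capture("scene"); cv2.imwrite("pics/s3.png",im)
print(monitor.observe()["contact_force"].round(1))
for z in list(np.arange(169,152.9,-1.5))+[152,151,150]:
    manip.move_linear([x,y,z],15)
    o=monitor.observe(); f=o["contact_force"]; print(round(o["time"],2),z,o["tcp_pos"].round(1),f.round(1))
    if z<160 and f[2]>22 or f[2]>45: break
manip.pause(.2); o=monitor.observe(); print(o["tcp_pos"].round(2),o["contact_force"].round(1),o["torque"].round(2))
im,d=viewer.capture("scene"); cv2.imwrite("pics/s4.png",im)
b=cv2.imread("pics/s3.png"); cv2.imwrite("pics/s34.png",np.hstack([cv2.resize(k[110:270,240:345],(390,594),interpolation=2) for k in(b,im)]))
```

```text
[-0.1 -0.3 -1.5]
8.25 169.0 [555.4 178.8 169.1] [ 1.  -0.2 -2.2]
8.5 167.5 [555.4 178.8 167.5] [-0.1  0.1 -1.6]
8.75 166.0 [555.7 178.8 166.9] [-2.  -0.8  4.7]
9.0 164.5 [555.7 178.8 165.4] [-1.1 -1.2  5.3]
9.25 163.0 [555.6 178.8 163.4] [-0.4 -1.4  1.6]
9.5 161.5 [555.2 178.7 160.9] [-0.4  0.5 -1.7]
9.75 160.0 [555.2 178.7 159.6] [-0.3  0.  -1.7]
10.0 158.5 [555.3 178.7 158.3] [-0.1  0.2 -2.5]
10.25 157.0 [555.3 178.8 156.9] [-0.5 -0.1 -2.1]
10.5 155.5 [555.4 178.8 155.4] [-0.2  0.6 -1.4]
10.75 154.0 [555.8 178.8 155.2] [-2.8 -0.7  6.9]
11.03 152 [556.2 178.9 155.1] [-7.1 -1.7 18.5]
11.28 151 [556.4 178.9 155. ] [-7.9 -2.2 25.3]
[556.4  178.87 154.99] [-7.4 -2.4 25.4] [-0.71  3.74 -0.12]
```

View pics/s34.png

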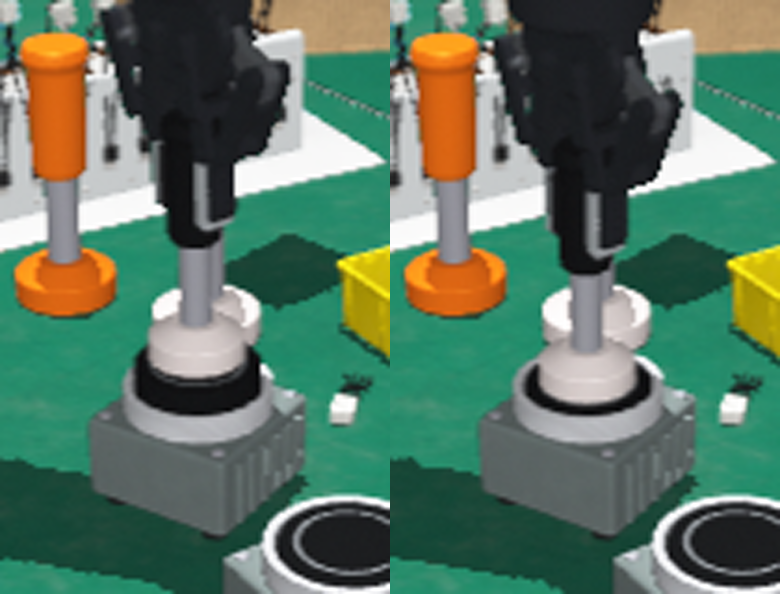

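Before and after: the black cover standing proud at left is flush with the rim at right, with the TCP at 155 mm = 71 + 84 as expected. Now I'll lift, check the cover and put the tool back in its old place.

Run:
```python
from h import *
x,y=555.4,178.8
manip.move_linear([x,y,157],20); manip.move_linear([x,y,204],80)
manip.move_linear([542.8,353.8,204],120)
im,d=viewer.capture("top"); X=cloud(d,P("top"))
near=np.hypot(X[...,0]-x,X[...,1]-y)<33; print('cover z',np.percentile(X[near][:,2],[5,50,95]).round(1))
near=(np.hypot(X[...,0]-x,X[...,1]-y)<60)&(X[...,2]>64)&(X[...,2]<76); print('rim',cv2.minEnclosingCircle(X[near][:,:2].astype(np.float32)))
manip.move_linear([542.8,353.8,88],80)
for z in np.arange(87,81,-1.):
    manip.move_linear([542.8,353.8,z],15); o=monitor.observe(); print(z,o["tcp_pos"].round(1),o["contact_force"].round(1))
    if o["contact_force"][2]>1.5: break
gripper_open(); manip.pause(.3)
p=monitor.observe()["tcp_pos"]
manip.move_linear([542.8,353.8,150],60); manip.move_linear([542.8,353.8,235],120); manip.goto([400,353.8,300],np.diag([1,-1,-1.])); manip.pause(.3)
o=monitor.observe(); print(o["time"],o["tcp_pos"],o["contact_force"])
im,d=viewer.capture("top"); X=cloud(d,P("top")); cv2.imwrite("pics/t5.png",im)
near=(np.hypot(X[...,0]-542.8,X[...,1]-353.8)<45)
for lo,hi in((125,160),(5,25)):
    q=X[near&(X[...,2]>lo)&(X[...,2]<hi)]
    if len(q): print(lo,len(q),cv2.minEnclosingCircle(q[:,:2].astype(np.float32)),np.median(q[:,2]))
near=np.hypot(X[...,0]-x,X[...,1]-y)<33; print('cover z',np.percentile(X[near][:,2],[5,50,95]).round(1))
im,d=viewer.capture("scene"); cv2.imwrite("pics/s5.png",im)
```

```text
cover z [68.  70.3 72.7]
rim ((555.4968872070312, 178.2137908935547), 41.82197952270508)
87.0 [542.8 353.8  87.2] [-0.  -0.6 -1.9]
86.0 [542.7 353.7  85.9] [ 0.4  0.6 -1.6]
85.0 [542.8 353.8  84.9] [ 0.6  0.4 -1.5]
84.0 [543.  353.9  84.4] [-0.2 -0.7  1.4]
83.0 [543.1 353.9  84.3] [-2.5 -2.2  9. ]
21.225 [400.48869057 353.6193713  299.07946373] [ 0.07165113  0.21995198 -0.22157101]
125 285 ((543.176025390625, 354.5152587890625), 17.3812255859375) 138.61389567388076
5 299 ((543.2402954101562, 353.8494873046875), 26.748319625854492) 16.65248144500887
cover z [67.7 70.2 72.7]
```

View pics/s5.png

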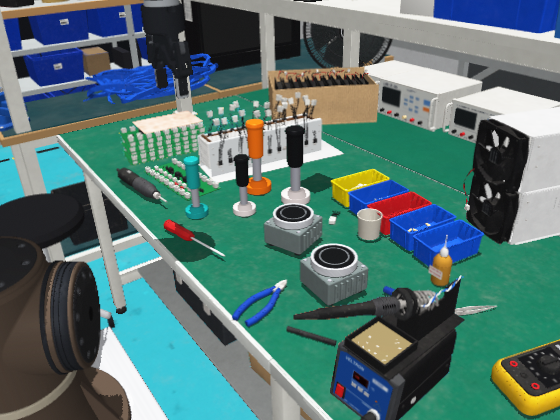

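The cover at (294,215) is flush, the tool stands upright at (243,185), and the housings have not moved.

```bash
python3 -c "
from h import *
print(ticket.job_done())"
```

```text
the job is handed in; nothing more can be done
None
```

The proud cover is pressed fully home, flush with the rim; the seating tool stands upright back in its original place, neither housing moved, and the job was handed in at about 21 s of the 48 s allowed.

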